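# Slide the disc case down the freshly painted lane

### The job

Push the yellow case of grinding discs along its plate, in through the open mouth of the lane and down between the two blue rails until it sits squarely against the orange end stop, then move clear. The rails have just been painted, so neither the case nor the robot may touch either of them. Only push the case, do not lift or tip it, and leave everything else where it is.

Things in the scene. Friction and masses are not known exactly. Their poses are not given: they have to be found in the camera images.
- case: yellow closed plastic case, black band and black disc on its lid, 96 mm (x) by 110 mm (y) by 44 mm tall, about 0.45 kg, loose on the plate; origin under its centre. It starts before the lane's mouth, yaw within 0.3 rad of the lane's (its y along the lane's y), up to 25 mm off the lane's centre line, its middle 85 to 120 mm short of the mouth
- lane: fixed aluminium plate 250 x 450 x 6 mm with the lane on it. Origin: on the lane's centre line at its mouth, at bench level (plate top is 6 mm higher). +y runs down the lane to the stop, x across, z up. Plate: y = -226 to 224 mm, x = -125 to 125 mm; no rails where y < 0. The gap between the rails is 118 mm, so a centred case has 11 mm free either side
- stop (a point): middle of the inner face of the orange end stop, on the plate's top: lane x = 0, y = 210 mm, z = 6 mm; axes as the lane's. The stop is fixed, 158 mm wide, 36 mm high. A case squarely against it has its origin 55 mm before this point
- rail_near: fixed blue rail of the lane, 20 mm wide (x), 208 mm long, 30 mm tall, standing on the plate at the lane's -x side; it covers lane x = -79 to -59 mm, y = 0 to 208 mm. Origin: under its end at the mouth, y running along it
- rail_far: the other blue rail, the same, at the lane's +x side: lane x = 59 to 79 mm, y = 0 to 208 mm. Origin: under its end at the mouth, y running along it
- offcut: bystander: upright square steel tube offcut, 30 x 30 mm, 40 mm tall, standing on the plate outside the far rail; origin under its centre
- nut: bystander: round steel collar 30 mm across, 16 mm tall, on the plate outside the near rail; origin under its centre
- spray_can: bystander: spray can, 66 mm across, 190 mm tall; origin under its centre
- wrench: bystander: wrench lying on the bench
- jar: bystander: glass jar 70 mm across, 100 mm tall; origin under its centre
- mug: bystander: white mug, 80 mm across, 90 mm tall; origin under its centre
- disc: bystander: black grinding disc 115 mm across lying flat; origin under its centre
Mind the look-alikes: they are no part of the job. What is shaped like the case but turquoise is not meant.

How it is judged:
By the outcome, as a careful person would: the job done as asked, in the order asked, and still so for the second after the job is handed in, with the robot touching nothing.
It also fails if it takes over 61 s, if anything falls off the work surface, if the arm or the gripper's body presses on something with over 40 N, if the wrist force passes 120 N, or if a joint passes its speed limit or range.

### The arm

A 7-joint arm with a two-finger parallel gripper is mounted at the origin on the work surface. World frame = base frame: x ahead of the robot, y to its left, z up, the work surface at z = 0. Lengths are in m, angles in rad, forces in N, time in s.
With the tool pointing down it reaches from about 0.4 to 0.85 m from the base axis. Payload 6.9 kg.
Tool frame: the origin (TCP) lies midway between the tips of the shut fingers; the grasp point (between the pads) lies behind it (ctrl.pinch_z is the z of the grasp point in the tool frame, in m); z points along the fingers, y is the line along which they close (so a half turn about z gives the same grasp; the last joint's range is limited). The gripper opens to 85 mm and grips with 20 to 120 N. Pads are 22 mm wide; open, the fingers measure 114 mm over their backs; the gripper's body (76 mm by 85 mm) begins 54 mm behind the grasp point. The pads swing forward as they close: fully open they stand 13 mm farther back than shut.
Start: joints at [-1.004, 0.507, -0.238, 1.5, 0.126, 1.149, -0.155], TCP at [0.278, 0.56, 0.231] pointing down, gripper open.
Joint ranges: [-3.08, 3.08], [-0.24, 2.05], [-1.43, 1.35], [0, 2.5], [-1.52, 4.66], [0.17, 1.96], [-2.89, 2.89]. Speed limits (rad/s): [2.39, 2.39, 3.14, 3.14, 3.14, 3.14, 3.14].

### API

Orientations are given as a unit quaternion [w, x, y, z].
In Python, from station import ctrl, get_state, vision, ticket, models gives the robot as it stands. Calls block until the motion is done:
- ctrl.movep(position, orientation): joint-space move of the TCP to a pose.
- ctrl.movel(position, frame=None, max_speed=0.15): straight line of the TCP; frame=None keeps the orientation; max_speed is the mean speed in m/s.
- ctrl.set_joints(angles): joint-space move.
- ctrl.ungrasp() and ctrl.close_gripper(force=None): open the fingers fully, or close them until they stop; force is the grip in N (None keeps the last).
- ctrl.pause(seconds).
- ctrl.ik(position, orientation): joint angles nearest the present ones, or None.
- get_state(): the state.
- vision.grab_frame(name): name is "side" or "top" or "wrist"; returns (picture, depth): 384x512x3 uint8, blue, green, red; 384x512 float32, m along the optical axis (not along the pixel's ray), 0 where there is no reading.
- vision.camera_info(name): a dict with "mtx" (3x3 intrinsics, pixels), "R" (3x3) and "t" (3): a world point X has camera coordinates R X + t; the wrist camera has in their place "hand_eye" (4x4, takes a point from camera to tool coordinates, whose origin is the TCP and whose axes are the flange's). Camera axes: x right, y down, z forward; pixel columns grow to the right and rows downward; lengths in m; the calibration is good to about 2 mm. A picture is of the moment at which its call begins: read the wrist's pose just before it. camera_info takes no time and is no camera call.
A pose or a line that the arm cannot do raises ctrl.Unreachable and nothing moves.
- ticket.close_job(): hands the job in; it is judged then, once.
Trained networks look in the newest picture that a camera, given by its name, has taken for a name from the list of things; names that differ only in an ending like _2 or _b are one class to them, and where a whole thing is asked for, a point or a joint stands for the part that bears it (a point fixed in the world has none). Each returns a list of dicts, best first, with "p" (0 to 1); they miss things now and then, are a little off and sometimes report something else, mostly with a low value. They report only what shows in the picture. A call takes as long as a camera call. They do not tell look-alikes from the thing itself.
- models.recognise(camera, target): "point" ([column, row] in pixels, amid what is visible of it).
- models.masks_of(camera, target): "mask" (384x512 bool, what is visible of it) and "point" ([column, row] in pixels, amid what is visible of it).
The state is a dict: "time": time; "qpos": joint angles; "qd": joint speeds; "tau": joint torques, N m; "tcp_pos": TCP position; "eef_rot": TCP orientation; "contact_force": force on the tool from outside, world axes, zero at the start; "wrist_torque": the same for the moment, N m; "width": finger opening in m; "gripper_force": force on a finger pad.
Only numpy, scipy, OpenCV 4.12 (cv2) and the standard library are available. Lean on these libraries where they do the work, as an engineer would, in place of code of your own. Each camera call takes 0.05 s, during which the arm holds its last target. There are 200 camera calls.

## Working session

There is one attempt and no reset: what is moved stays moved. The work goes in short steps, each a Python script; the robot and the scene stay as the last script left them, time stands still between calls to the robot, and variables do not carry over. Pictures are saved under pics/ and viewed, at most 10 in all, crops included, and the job is handed in when it is done.

```bash
mkdir -p pics; ls; python3 - <<'E'
from station import ctrl,get_state,vision,models
import cv2,numpy as np
ims=[]
for c in ["top","side"]:
    im,d=vision.grab_frame(c); cv2.imwrite(f"pics/{c}0.png",im); np.savez(f"{c}0.npz",im=im,d=d)
    i=vision.camera_info(c); print(c,i["mtx"].tolist(),np.round(i["R"],3).tolist(),i["t"])
    for n in ["case","lane","rail_near","rail_far","stop","offcut","nut"]:
        print(n,[(np.round(r["point"]).tolist(),round(r["p"],2)) for r in models.recognise(c,n)])
s=get_state();print(s["time"],s["tcp_pos"],s["eef_rot"],ctrl.pinch_z)
E
```

```text
pics
top [[445.47854552640524, 0.0, 255.0287185405971], [0.0, 445.47854552640524, 185.63686982039704], [0.0, 0.0, 1.0]] [[0.01, -1.0, 0.004], [-0.995, -0.01, -0.102], [0.102, -0.003, -0.995]] [0.03328445 0.60920648 1.24061697]
case [([285.0, 103.0], 0.77), ([298.0, 198.0], 0.58)]
lane [([259.0, 204.0], 0.72)]
rail_near [([238.0, 235.0], 0.72)]
rail_far [([223.0, 188.0], 0.87)]
stop [([260.0, 208.0], 0.73), ([407.0, 277.0], 0.6), ([108.0, 205.0], 0.46)]
offcut [([217.0, 175.0], 0.47)]
nut [([262.0, 245.0], 0.47)]
side [[479.73761380036194, 0.0, 261.58248158731544], [0.0, 479.73761380036194, 190.22291160915185], [0.0, 0.0, 1.0]] [[-0.991, -0.128, 0.023], [-0.09, 0.545, -0.833], [0.095, -0.828, -0.552]] [0.59984884 0.07131048 1.61475211]
case [([195.0, 180.0], 0.73), ([272.0, 178.0], 0.64)]
lane [([275.0, 209.0], 0.6)]
rail_near [([298.0, 208.0], 0.53)]
rail_far [([256.0, 209.0], 0.59)]
stop [([274.0, 207.0], 0.85), ([260.0, 295.0], 0.56)]
offcut [([248.0, 213.0], 0.65), ([220.0, 256.0], 0.15)]
nut [([305.0, 202.0], 0.59), ([259.0, 297.0], 0.29)]
0.8 [0.27848954 0.55951877 0.23131422] [-6.19168044e-06  2.28864872e-01  9.73458201e-01  1.80018186e-05] -0.0187
```

View pics/top0.png

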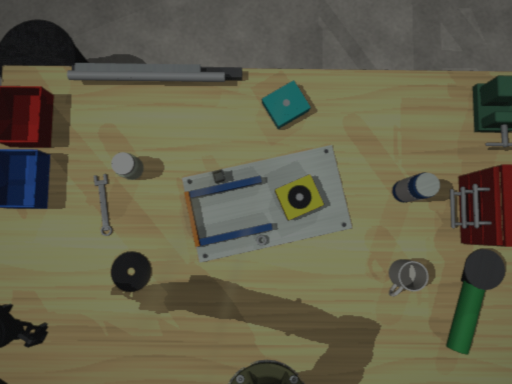

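View pics/side0.png

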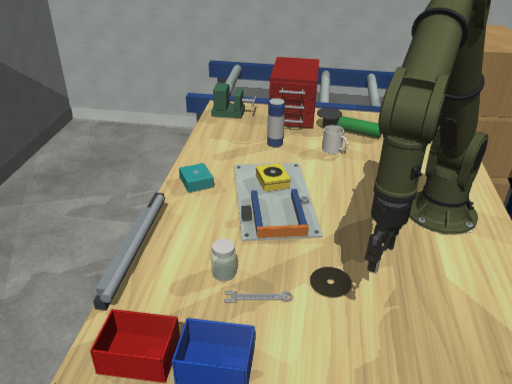

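The top view shows the yellow case at (299,198) and the turquoise look-alike at (285,103). The rails run from about (268,228)/(260,180) at the mouth to the orange stop at (193,218). I choose the yellow one.

```bash
cat > h.py <<'E'
from station import ctrl,get_state,vision,ticket,models
import cv2,numpy as np
from scipy.spatial.transform import Rotation as Ro
def quat(q): return Ro.from_quat([q[1],q[2],q[3],q[0]])
def grab(cam,save=None):
    """image, and a function (mask pixels, z plane) -> world xy"""
    s=get_state(); im,d=vision.grab_frame(cam); i=vision.camera_info(cam)
    if cam=="wrist":
        T=np.eye(4);T[:3,:3]=quat(s["eef_rot"]).as_matrix();T[:3,3]=s["tcp_pos"]
        T=T@np.array(i["hand_eye"]); R,o=T[:3,:3],T[:3,3]
    else: R=np.array(i["R"]).T;o=-R@np.array(i["t"])
    K=np.array(i["mtx"])
    def onplane(uv,z):
        uv=np.atleast_2d(uv).astype(float)
        r=np.c_[uv,np.ones(len(uv))]@np.linalg.inv(K).T@R.T
        return (o+r*((z-o[2])/r[:,2])[:,None])[:,:2]
    v,u=np.mgrid[:384,:512]
    P=(np.c_[u.ravel(),v.ravel(),np.ones(u.size)]@np.linalg.inv(K).T*d.reshape(-1,1))@R.T+o
    if save: cv2.imwrite(save,im)
    return im,d,P.reshape(384,512,3),onplane
def colour(im,n):
    h=cv2.cvtColor(im,cv2.COLOR_BGR2HSV)
    lo,hi={"yellow":((22,120,60),(34,255,255)),"blue":((100,110,40),(125,255,255)),"orange":((5,150,80),(17,255,255))}[n]
    return cv2.inRange(h,lo,hi)>0
def comps(m,n,amin=40):
    k,l,st,c=cv2.connectedComponentsWithStats(m.astype(np.uint8))
    j=[i for i in range(1,k) if st[i,4]>=amin]
    return [l==i for i in sorted(j,key=lambda i:-st[i,4])[:n]]
E
python3 - <<'E'
from h import *
im,d,P,f=grab("top")
for n,z0,z1 in [("yellow",.035,.065),("blue",.026,.045),("orange",.03,.055)]:
    m=colour(im,n)&(P[...,2]>z0)&(P[...,2]<z1)&(d>0); m[:140]=0;m[270:]=0;m[:,:170]=0;m[:,360:]=0
    for c in comps(m,2):
        q=P[c]; r=cv2.minAreaRect((q[:,:2]*1000).astype(np.float32)); print(n,c.sum(),np.round(r[0]),np.round(r[1]),round(r[2],1),np.median(q[:,2]).round(4), np.round(cv2.boxPoints(r)).tolist())
H=vision.camera_info("wrist");print(np.round(H["hand_eye"],3).tolist(),H["mtx"][0])
E
```

```text
yellow 888 [577. -85.] [ 95. 108.] 24.1 0.0503 [[512.0, -55.0], [556.0, -154.0], [642.0, -115.0], [598.0, -16.0]]
blue 339 [611. 100.] [ 20. 152.] 13.1 0.0365 [[584.0, 172.0], [619.0, 24.0], [638.0, 28.0], [603.0, 176.0]]
blue 275 [462. 131.] [ 18. 125.] 12.5 0.0367 [[440.0, 190.0], [467.0, 69.0], [484.0, 73.0], [457.0, 194.0]]
orange 104 [482. 210.] [90. 12.] 12.9 0.0432 [[437.0, 205.0], [440.0, 194.0], [527.0, 214.0], [525.0, 225.0]]
orange 61 [561. 229.] [56.  9.] 11.5 0.0425 [[533.0, 228.0], [534.0, 219.0], [590.0, 230.0], [588.0, 239.0]]
[[0.0, -0.962, -0.274, 0.069], [1.0, 0.0, -0.0, -0.0], [0.0, -0.274, 0.962, -0.141], [0.0, 0.0, 0.0, 1.0]] [268.48216444   0.         257.35189934]
```

```bash
cat >> h.py <<'E'
def down(phi): return np.array([0,np.cos(phi/2),np.sin(phi/2),0])
E
python3 - <<'E'
from h import *
a=np.radians(13);O=np.array([.563,.007])
X=np.array([np.cos(a),np.sin(a)]);Y=np.array([-X[1],X[0]])
W=lambda x,y,z:[*(O+x*X+y*Y),z]
for ph in (13,193-360):
  p=np.radians(ph);s=1 if ph>0 else -1
  for w in [W(-.069*s,.03,.2),W(-.09,-.093,.02),W(-.09,-.093,.15)]: 
    j=ctrl.ik(w,down(p));print(ph,None if j is None else np.round(j,2))
for ph in (103,-77):
  for w in [W(0,-.19,.15),W(0,-.19,.03),W(0,.089,.03)]:
    j=ctrl.ik(w,down(np.radians(ph)));print(ph,None if j is None else np.round(j,2))
ctrl.movep(W(-.069,.03,.2),down(a))
im,d,P,f=grab("wrist","pics/w1.png");np.savez("w1.npz",im=im,d=d,P=P)
print(get_state()["time"],get_state()["tcp_pos"])
E
```

```text
13 [-0.42  0.36  0.46  1.9  -0.19  0.93 -1.22]
13 [-0.06  0.64  0.34  2.06 -0.41  0.51 -0.77]
13 [-0.2   0.46  0.52  1.93 -0.3   0.83 -0.86]
-167 [ 0.04  0.54 -0.27  1.55  0.15  1.08  1.53]
-167 [ 0.31  0.61 -0.23  2.05  0.28  0.5   1.67]
-167 [ 0.2   0.41 -0.06  1.92  0.03  0.81  1.92]
103 [ 0.11  0.59  0.24  1.6  -0.16  0.97  0.62]
103 [ 0.17  0.73  0.13  1.71 -0.14  0.71  0.6 ]
103 [-0.25  0.64  0.05  1.93 -0.06  0.58  0.07]
-77 [-0.32  0.86  1.15  1.6  -0.82  1.23 -1.93]
-77 [-0.32  1.04  1.15  1.72 -1.05  1.13 -1.75]
-77 [ 0.21  0.72 -0.68  1.93  0.66  0.74  2.51]
2.9833 [0.48918594 0.02185845 0.19989205]
```

View pics/w1.png

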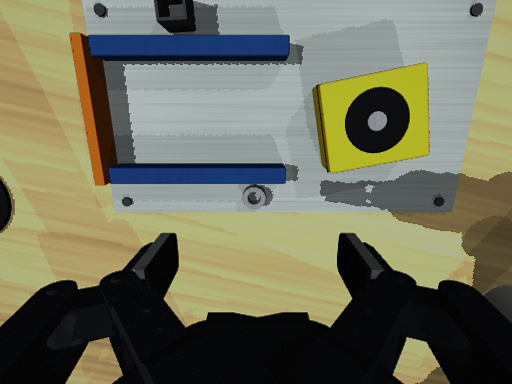

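The wrist view shows the yellow case with lid corners at about (318,86), (428,63), (429,156) and (329,172). The far rail spans columns 89–290 at row 45, the near rail 110–285 at row 172, and the nut is at (254,196).

```bash
cat >> h.py <<'E'
def measure(im,d,P,f):
    """rects (mm) of case lid and rail tops"""
    out={}
    for n,z,k in [("yellow",.050,1),("blue",.036,2),("orange",.042,1)]:
        m=colour(im,n)&(abs(P[...,2]-z)<.006)&(d>0); m[225:]=0
        for i,c in enumerate(comps(m,k)):
            v,u=np.nonzero(c); q=f(np.c_[u,v],z)*1000
            r=cv2.minAreaRect(q.astype(np.float32)); out[n+str(i)]=r
            print(n,len(u),np.round(r[0],1),np.round(r[1],1),round(r[2],2),np.round(np.median(P[c][:,2]),4),np.round(cv2.boxPoints(r)).tolist())
    return out
E
python3 - <<'E'
from h import *
r=grab("wrist");measure(*r)
im,d,P,f=r
print(np.median(P[100:150,180:260,2]), f([[128,235],[178,235],[338,235],[384,270]],.2))
E
```

```text
yellow 6308 [577.9 -85. ] [ 94.2 109.3] 24.11 0.0486 [[513.0, -54.0], [557.0, -154.0], [643.0, -116.0], [599.0, -16.0]]
blue 4177 [606.2 121.5] [ 18.5 204.9] 13.15 0.0346 [[574.0, 219.0], [621.0, 20.0], [639.0, 24.0], [592.0, 223.0]]
blue 2986 [473.5  90.1] [ 19.1 205.5] 13.16 0.0345 [[441.0, 188.0], [488.0, -12.0], [506.0, -8.0], [459.0, 192.0]]
orange 1640 [514.7 214.1] [155.1  11.6] 13.2 0.0405 [[438.0, 202.0], [441.0, 191.0], [592.0, 226.0], [589.0, 237.0]]
0.004597081989710566 [[ 0.47452567  0.09427908]
 [ 0.48106272  0.06631775]
 [ 0.5019783  -0.02314568]
 [ 0.48642295 -0.05693149]]
```

```bash
cat >> h.py <<'E'
A=np.radians(13.155);X=np.array([np.cos(A),np.sin(A)]);Y=np.array([-X[1],X[0]])
O=np.array([.53985,.1058])-.104*Y
def W(x,y,z): return np.array([*(O+x*X+y*Y),z])
def lane(r):
    """case rect -> lane x,y (mm), relative yaw (deg)"""
    c=np.array(r[0])/1000-O
    a=r[2] if r[1][0]<r[1][1] else r[2]-90
    print("case lane",np.round([c@X*1000,c@Y*1000,a-np.degrees(A)],1))
def look():
    ctrl.movep(W(-.069,-.02,.2),down(A)); r=grab("wrist"); lane(measure(*r)["yellow0"]); return r
E
python3 - <<'E'
from h import *
ctrl.movep(W(-.098,-.095,.08),down(A))
ctrl.movel(W(-.098,-.095,.014))
f0=get_state()["contact_force"]
for x in (-.08,-.07,-.06):
    ctrl.movel(W(x,-.095,.014),max_speed=.04); s=get_state(); print(x,np.round(s["contact_force"]-f0,1),s["tcp_pos"])
ctrl.movel(W(-.10,-.095,.014)); ctrl.movel(W(-.10,-.095,.08))
look(); print(get_state()["time"])
E
```

```text
-0.08 [-0.  -0.8 -1.1] [ 0.50715862 -0.10616589  0.01393918]
-0.07 [ 1.1 -1.5 -0. ] [ 0.51743848 -0.1038958   0.01395567]
-0.06 [-0.3 -1.3 -1. ] [ 0.52766446 -0.10172954  0.01404847]
yellow 6515 [589.3 -88.1] [ 94.2 108.5] 17.52 0.0486 [[528.0, -51.0], [561.0, -154.0], [651.0, -126.0], [618.0, -22.0]]
blue 4263 [606.4 120.9] [ 19.3 205.5] 13.23 0.0345 [[574.0, 219.0], [621.0, 19.0], [639.0, 23.0], [592.0, 223.0]]
blue 2829 [473.8  89.9] [ 19.  204.9] 13.23 0.0345 [[441.0, 188.0], [488.0, -12.0], [506.0, -8.0], [460.0, 192.0]]
orange 1651 [515.  213.9] [155.2  11.5] 13.2 0.0405 [[438.0, 202.0], [441.0, 191.0], [592.0, 226.0], [589.0, 237.0]]
case lane [  4.  -96.1   4.4]
7.4583
```

```bash
python3 - <<'E'
from h import *
ctrl.movep(W(.09,-.098,.1),down(A))
ctrl.movel(W(.09,-.098,.014))
for x in (.07,.0595):
    ctrl.movel(W(x,-.098,.014),max_speed=.04); s=get_state(); print(x,np.round(s["contact_force"],1),s["tcp_pos"])
ctrl.movel(W(.09,-.098,.014)); ctrl.movel(W(.09,-.098,.1))
look(); print(get_state()["time"])
E
```

```text
0.07 [-0.6  0.6 -0.3] [ 0.65411009 -0.07494293  0.01412938]
0.0595 [ 0.1 -0.1 -0.5] [ 0.64327159 -0.07737925  0.01398607]
yellow 6370 [583.9 -87.2] [ 94.  108.5] 13.85 0.0485 [[525.0, -46.0], [551.0, -151.0], [643.0, -129.0], [617.0, -23.0]]
blue 4140 [606.3 120.6] [ 19.4 205.5] 13.21 0.0345 [[573.0, 218.0], [620.0, 18.0], [639.0, 23.0], [592.0, 223.0]]
blue 2818 [473.6  89.7] [ 17.9 205.5] 13.2 0.0345 [[441.0, 188.0], [488.0, -12.0], [506.0, -8.0], [459.0, 192.0]]
orange 1648 [514.6 213.8] [156.   11.5] 13.19 0.0405 [[437.0, 202.0], [440.0, 190.0], [592.0, 226.0], [589.0, 237.0]]
case lane [ -1.  -94.    0.7]
12.0167
```

```bash
cat >> h.py <<'E'
def see(save=None):
    im,d,P,f=grab("wrist",save)
    c=comps(colour(im,"yellow"),1)[0]; c[235:]=0
    v,u=np.nonzero(c); r=cv2.minAreaRect((f(np.c_[u,v],.05)*1000).astype(np.float32)); lane(r); print(np.round(r[1]))
    q=(f(np.c_[u,v],.05)-O)@np.c_[X,Y]*1000
    print("edges x",np.percentile(q[:,0],[.5,99.5]).round(1))
E
python3 - <<'E'
from h import *
B=A+np.pi/2
ctrl.movep(W(-.0005,-.19,.12),down(B)); ctrl.movel(W(-.0005,-.19,.030))
for y in (-.155,-.12,-.10):
    ctrl.movel(W(-.0005,y,.030),max_speed=.04); s=get_state(); print(y,s["time"],np.round(s["contact_force"],1),s["tcp_pos"])
    see("pics/p%d.png"%(-y*1000))
E
```

```text
-0.155 15.2083 [ 1.4 -0.7 -0.1] [ 0.59836178 -0.14644491  0.02999577]
case lane [ -0.6 -92.7   0. ]
[93. 99.]
edges x [-46.6  45.4]
-0.12 16.2833 [-0.1  0.6 -0.2] [ 0.59013017 -0.11182291  0.02986654]
case lane [ -0.7 -56.8   0. ]
[93. 98.]
edges x [-46.6  45.4]
-0.1 16.9833 [-0.2 -0.6 -0.6] [ 0.58569544 -0.09215631  0.03001135]
case lane [ -0.5 -36.7   0.1]
[93. 98.]
edges x [-46.5  45.6]
```

View pics/p100.png

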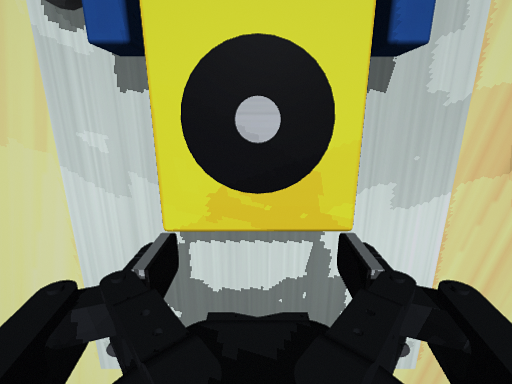

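Seen from the wrist, the case (columns 142–375) is centred between the rail ends at (115,40) and (405,40), and both fingers are on its back edge at row 230. I'll carry on in stages.

```bash
python3 - <<'E'
from h import *
for y in (-.04,.03,.075):
    ctrl.movel(W(-.0005,y,.030),max_speed=.05); s=get_state(); print(y,s["time"],np.round(s["contact_force"],1)); see()
for y in np.arange(.078,.096,.0015):
    ctrl.movel(W(-.0005,y,.030),max_speed=.03); F=np.array(get_state()["contact_force"]); fy=F[:2]@Y; print(round(y,4),round(fy,1))
    if abs(fy)>8: break
see("pics/end.png"); print(get_state()["time"])
E
```

```text
-0.04 18.3833 [-0.3  0.3 -0.6]
case lane [-0.4 22.4  0.1]
[93. 99.]
edges x [-46.5  45.8]
0.03 19.9833 [ 0.5 -0.6 -0.2]
case lane [-0.3 92.1  0. ]
[93. 99.]
edges x [-46.5  45.9]
0.075 21.0833 [-0.2 -0.4  0.4]
case lane [ -0.4 138.    0. ]
[93. 98.]
edges x [-46.6  45.8]
0.078 -0.2
0.0795 -1.9
0.081 -3.0
0.0825 -1.7
0.084 -2.4
0.0855 -0.8
0.087 -1.3
0.0885 -1.6
0.09 -1.8
0.0915 -6.6
0.093 -10.4
case lane [ -0.2 152.1  -0. ]
[93. 99.]
edges x [-46.4  46. ]
23.9333
```

View pics/end.png

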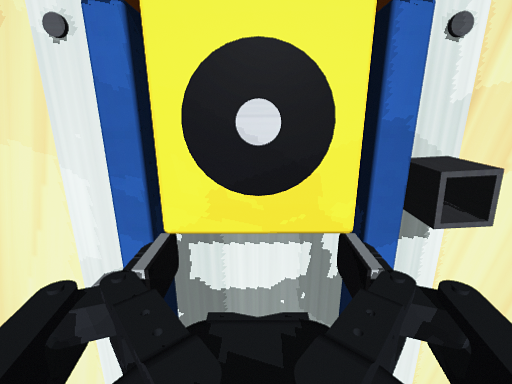

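The case is against the stop (force rose to 10 N) and centred between the rails. The offcut at (455,190) is untouched. I'll back away and check.

```bash
python3 - <<'E'
from h import *
ctrl.movel(W(-.0005,.06,.030),max_speed=.08); ctrl.movel(W(-.0005,.04,.2))
ctrl.movep(W(-.069,.08,.2),down(A)); r=grab("wrist","pics/fin.png"); lane(measure(*r)["yellow0"]); print(get_state()["time"])
E
```

```text
yellow 6369 [528.4 154.9] [ 93.1 108.1] 13.25 0.0485 [[471.0, 197.0], [496.0, 92.0], [586.0, 113.0], [561.0, 218.0]]
blue 4215 [606.1 121.5] [ 19.4 205.1] 13.26 0.0346 [[573.0, 219.0], [620.0, 19.0], [639.0, 24.0], [592.0, 224.0]]
blue 2811 [473.6  90.4] [ 17.8 205.2] 13.25 0.0345 [[441.0, 188.0], [488.0, -12.0], [506.0, -7.0], [459.0, 192.0]]
orange 1422 [514.4 214.3] [155.9  11.5] 13.18 0.0406 [[437.0, 202.0], [440.0, 191.0], [592.0, 227.0], [589.0, 238.0]]
case lane [1.000e-01 1.544e+02 1.000e-01]
27.1417
```

View pics/fin.png

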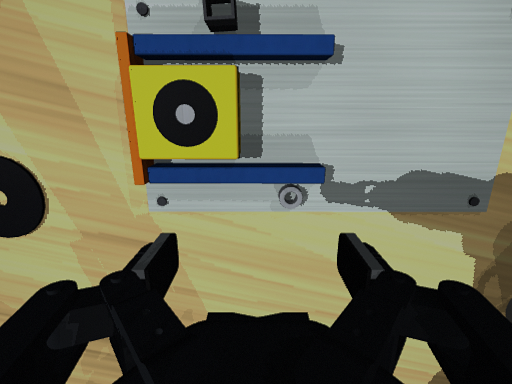

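The final view shows the case at (185,112), square against the orange stop at column 130. There is clear space to both rails, and the measured pose is x 0.1 mm, y 154.4 mm, yaw 0.1°. The arm is clear.

```bash
python3 -c "
from station import ticket;print(ticket.close_job())"
```

```text
the job is handed in; nothing more can be done
None
```

The yellow case sits squarely against the orange stop, centred between the rails to within 1 mm and 0.1° by the wrist camera, with no sign of contact with either rail, the arm clear, and the job handed in at about 27 s.

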